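# Spin-test the print carousel and brake it on its mark

## Robot

A 6-joint arm with a two-finger parallel gripper is mounted at the origin on the work surface. World frame = base frame: x ahead of the robot, y to its left, z up, the work surface at z = 0. Lengths are in mm, angles in rad, forces in N, time in s.
With the tool pointing down it reaches from about 350 to 925 mm from the base axis. Payload 6.4 kg.
Tool frame: the origin (TCP) lies midway between the tips of the shut fingers; the grasp point (between the pads) lies 19 mm behind it; z points along the fingers, y is the direction in which the jaws open and shut (so a half turn about z gives the same grasp; the last joint's range is limited). The gripper opens to 94 mm and grips with 3 to 60 N. Pads are 16 mm wide; open, the fingers measure 119 mm over their backs; the gripper's body (75 mm by 177 mm) begins 78 mm behind the grasp point.
Start: joints at [-1.371, 0.245, 1.558, -0, 1.339, -0.174], TCP at [237.357, -605.124, 205.455] pointing down, gripper open.
Joint ranges: [-3.13, 3.13], [-1.02, 2.26], [0.13, 2.54], [-0.95, 4.09], [0.21, 2.88], [-2.74, 2.74]. Speed limits (rad/s): [2.57, 2.57, 3.14, 3.14, 3.14, 3.14].

## Interface

Orientations are given as [roll, pitch, yaw] about the fixed x, y, z axes, in that order (R = Rz(yaw) Ry(pitch) Rx(roll)).
In Python, from workcell import read_state, camera, camera_info, close_job gives the robot as it stands.
- The arm moves only by the tool carry_out, never from a script. Its arguments are lists of equal length, an entry for each row: "xyz": the shift along the tool's x, y, z in m, a list of three; "yaw": the turn about the tool's z in rad; "jaw": the finger opening in m, from 0 to 0.094. A call has 1 to 20 rows; each row is the pose to reach, as a shift and turn from the pose commanded when the call began, along the tool's axes at that moment; what a row does not reach only later rows make up. A row lasts 1/8 s, in which the tool goes at most 62.5 mm and 10.7 degrees, less where a joint would pass 70% of its speed; a pose out of reach is approached as far as the arm can. A call with a gripper value outside its range is refused whole. The fingers move at their own pace and stop on an object; the grip force is fixed at half the most. Time passes only in rows, so rows that repeat a pose let the fingers close. It gives the time, the measured TCP pose, the force and the opening at its end, in the units of the state.
- read_state(): the state, without advancing time (a new reading comes with each control period).
- camera(name): name is "scene" or "top"; returns the picture (384x512x3 uint8, red, green, blue); there is no depth.
- camera_info(name): a dict with "K" (3x3 intrinsics, pixels), "rvec" (rotation vector, rad) and "tvec" (3), from world to camera coordinates, as OpenCV has them. Camera axes: x right, y down, z forward; pixel columns grow to the right and rows downward; lengths in mm; the calibration is good to about 2 mm. A picture is of the moment at which its call begins. camera_info takes no time and is no camera call.
- close_job(): hands the job in, once; it reports no verdict.
The state is a dict: "time_s": time; "joint_pos": joint angles; "dq": joint speeds; "tau": joint torques, N m; "tcp_pos": TCP position; "tcp_rot": TCP orientation; "force": force on the tool from outside, world axes, zero at the start; "torque": the same for the moment, N m; "opening": opening from 0.0 (shut) to 1.0 (fully open).
Only numpy, scipy, OpenCV 4.12 (cv2) and the standard library are available. Lean on these libraries where they do the work, as an engineer would, in place of code of your own. Each camera call takes 0.05 s, during which the arm holds its last target. There are 200 camera calls.

## Task

Check that the plywood print carousel runs freely: flick the wheel (its upright peg is there for that) into a lively anticlockwise spin seen from above, take the finger away and let the pointed tab on its rim run past the fixed pointer at least twice on its own. Then brake the turning wheel with a fingertip so that it stops with the tab pointing at the pointer, and finish with the fingertip still pressed on the wheel, holding it there. Touch the wheel with the fingers only, nothing is to be gripped or lifted, and leave everything else where it stands.

Things in the scene. Friction and masses are not known exactly. Their poses are not given: they have to be found in the camera images.
- carousel: fixed white base plate, 18 mm thick, under the wheel; origin on the table under the wheel's axis; its x axis points from the axis to the pointer. In its frame it reaches 145 mm to -x, 140 mm to +x, 215 mm to each side, with a tongue 120 mm wide on to 220 mm at +x that bears the pointer. Place and yaw (within 1 rad of 0) differ from run to run
- hub (a point): the wheel's vertical axis at its flat top face, 52 mm above the table. Wheel: rigid plywood disc, 260 mm diameter, 12 mm thick, 0.5 kg, on a very free bearing: spun, it outlasts the job, losing about 0.05 to 0.15 rad/s each second. Six white blanks lie flush in its top, 78 mm from the axis; the top's outer band, 102 to 128 mm from the axis, is plain and flat: brake there
- tab (a point): tip of the pointed dark steel tab, the wheel's only mark: 155 mm from the axis, at top-face height; the tab juts 25 mm out of the rim, flush with the top face
- pointer (a point): fixed: where the tab's tip should stand, 155 mm from the axis, at the wheel's top-face height, just before the pointer. The pointer is a dark steel block 40 mm wide with a pointed plate like the tab, aimed at the axis, 161 to 217 mm from it; its top is 52 mm above the table
- peg (a point): top centre of the wheel's upright peg: dark steel pin, 12 mm in diameter, rising 34 mm from the top face (to 86 mm above the table), 50 mm from the axis, straight across it from the tab. Nothing else rises from the wheel but a 5 mm hub cap
- wheel (a joint): the wheel's angle in rad, growing anticlockwise seen from above, counted on over turns without limit; whole multiples of 2 pi put the tab at the pointer. Starts at rest between -2.6 and -0.9. A fingertip pressed on the top with a few N stops the wheel at once; it then follows the pressed finger about the axis
- ink_bottle: small closed black bottle, 38 mm across, 85 mm tall, standing on one side of the white base plate, beside the wheel; origin: centre of its underside; leave alone
- tape_roll: cardboard-coloured tape roll lying flat on the other side of the base plate, 48 mm across, 28 mm hole, 19 mm high; origin: centre of its underside; leave alone
- blank_stack: stack of white ceramic blanks, one solid cylinder 44 mm across, 40 mm tall, on the table beside the pointer's tongue; origin: centre of its underside; leave alone
- mug: white mug, 80 mm across, 90 mm tall, on the left or right; origin: centre of its underside; leave alone
- screwdriver: screwdriver lying on the left or right; origin under its middle; leave alone
- cleaner_jar: amber jar, 64 mm across, 80 mm tall, near the robot; origin: centre of its underside; leave alone
- sponge_block: cork-coloured block 100 x 60 x 35 mm near the robot; origin: centre of its underside; leave alone

How it is judged:
By the outcome, as a careful person would: the job done as asked, in the order asked, and still so for the second after the job is handed in, while the arm keeps its last pose, push and grip.
It also fails if it takes over 35 s, if anything falls off the work surface, if the arm or the gripper's body presses on something with over 40 N, if the wrist force passes 120 N, or if a joint passes its speed limit or range.

## Working session

There is one attempt and no reset: what is moved stays moved. The work goes in short steps, Python scripts to look and compute and a tool call to move; the robot and the scene stay as the last step left them, time stands still between calls to the robot, and variables do not carry over. Pictures are saved under pics/ and viewed, about 8 in all and at most 12, crops included, and the job is handed in when it is done.

Besides the shell and the picture viewer there is one more tool, called after "Request:" by a JSON object that holds its "op" and its "data", one argument or row to a line. carry_out: Moves the arm, as the interface text tells. Its arguments: {"type":"object","properties":{"xyz":{"type":"array","items":{"type":"array","items":{"type":"number"}}},"yaw":{"type":"array","items":{"type":"number"}},"jaw":{"type":"array","items":{"type":"number"}}},"required":["xyz","yaw","jaw"]}

```bash
mkdir -p pics; ls
python3 - <<'E'
from workcell import *
import cv2,numpy as np
for n in("top","scene"):
    im=camera(n); cv2.imwrite(f"pics/{n}0.png",im[:,:,::-1])
    i=camera_info(n); R=cv2.Rodrigues(np.array(i["rvec"],float))[0]
    print(n,i, "campos",-R.T@np.array(i["tvec"]).ravel())
s=read_state();print(s)
E
```

```text
pics
top {'K': array([[493.88595862,   0.        , 244.22871277],
       [  0.        , 493.88595862, 194.31989996],
       [  0.        ,   0.        ,   1.        ]]), 'rvec': array([ 2.20872056, -2.16462518,  0.05795933]), 'tvec': array([   2.79187609,  540.62405906, 1355.53730906])} campos [ 457.24324238    2.18596648 1385.88866902]
scene {'K': array([[354.79213283,   0.        , 253.24311249],
       [  0.        , 354.79213283, 185.73365333],
       [  0.        ,   0.        ,   1.        ]]), 'rvec': array([ 1.96933081,  1.15179404, -0.60312012]), 'tvec': array([-260.52475256, -209.86941694, 1358.82669668])} campos [1196.46098937 -344.26986795  638.97391919]
{'time_s': 0.1, 'joint_pos': array([-1.37112946e+00,  2.45760673e-01,  1.55890220e+00, -1.84250263e-05,
        1.33873567e+00, -1.74047562e-01]), 'dq': array([-0.00062142, -0.00059406, -0.00386915, -0.00053701,  0.00126398,
       -0.00145224]), 'tau': array([-4.81561653e-05, -4.16914308e+01, -3.15525842e+01,  6.86835079e-02,
        3.09619470e-02, -4.50490461e-05]), 'tcp_pos': array([ 237.218865  , -604.56428695,  204.43963394]), 'tcp_rot': array([-3.13981094e+00, -2.95073594e-04,  3.73718420e-01]), 'force': array([0.43148729, 0.24732086, 0.19129841]), 'torque': array([-0.00069762, -0.05063964, -0.01697909]), 'opening': 1.0017363125640322}
```

View pics/top0.png

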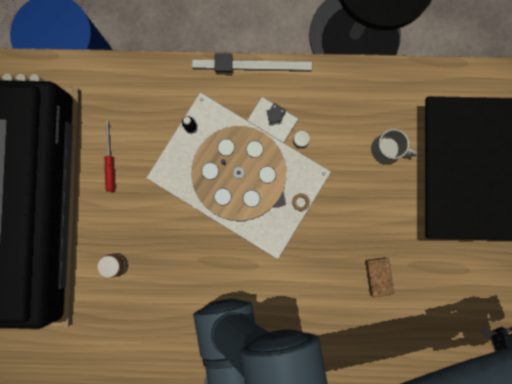

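View pics/scene0.png

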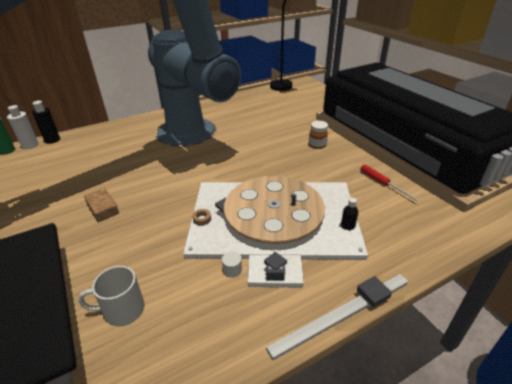

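The top view shows the hub near pixel (238,172), the tab near (282,202), the peg near (223,162), the pointer near (276,113), the bottle at (189,124) and the tape at (300,202). The wheel is clear of the arm. Next I measure.

```bash
cat > h.py <<'E'
from workcell import *
import cv2,numpy as np
def cam(n):
    i=camera_info(n); return i["K"],cv2.Rodrigues(np.array(i["rvec"],float))[0],np.array(i["tvec"],float).ravel()
def ray(n,uv,z):
    K,R,t=cam(n); uv=np.atleast_2d(np.array(uv,float)); c=-R.T@t
    d=(R.T@np.linalg.inv(K)@np.c_[uv,np.ones(len(uv))].T).T
    return (c+d*((z-c[2])/d[:,2])[:,None])[:,:2]
def proj(n,P):
    K,R,t=cam(n); return cv2.projectPoints(np.atleast_2d(np.array(P,float)),cv2.Rodrigues(R)[0],t,K,None)[0][:,0]
E
python3 - <<'E'
from h import *
im=cv2.imread("pics/top0.png"); hsv=cv2.cvtColor(im,cv2.COLOR_BGR2HSV)
# wood-coloured wheel inside plate
white=((hsv[...,1]<50)&(hsv[...,2]>120)).astype(np.uint8)
white[:, :140]=0; white[:,335:]=0; white[:85]=0; white[265:]=0
wood=((hsv[...,1]>70)&(hsv[...,2]>90)).astype(np.uint8)
n,l,st,ce=cv2.connectedComponentsWithStats(wood)
k=l[185,238+5] if l[185,243] else l[150,240]
k=l[188,238]; print(st[k],ce[k])
c=max(cv2.findContours((l==k).astype(np.uint8),0,1)[0],key=cv2.contourArea)
w=ray("top",c[:,0],52)
# robust circle fit, r=130
from scipy.optimize import least_squares
r=least_squares(lambda p:np.hypot(*(w-p[:2]).T)-p[2],[*w.mean(0),130],loss="soft_l1",f_scale=1.5); print("hub circle",r.x,len(w))
hub=r.x[:2]; print("hub px",proj("top",[*hub,52]))
dark=((hsv[...,2]<85)).astype(np.uint8)
n,l,st,ce=cv2.connectedComponentsWithStats(dark)
for i in range(1,n):
    if 10<st[i,4]<900 and 150<ce[i,0]<330 and 85<ce[i,1]<260:
        ys,xs=np.where(l==i); p=ray("top",np.c_[xs,ys],52); d=p-hub; rr=np.hypot(*d.T); a=np.arctan2(d[:,1],d[:,0])
        m=d.mean(0); print(ce[i],st[i,4],"r",rr.min(),rr.max(),"ang mean",np.arctan2(m[1],m[0]),"at rmax",a[rr.argmax()],"rmin",a[rr.argmin()])
cc=max(cv2.findContours(white,0,1)[0],key=cv2.contourArea)
print(cv2.approxPolyDP(cv2.convexHull(cc),4,True)[:,0].tolist())
big=cv2.resize(im[85:265,140:335],None,fx=4,fy=4,interpolation=cv2.INTER_CUBIC)[:600]
cv2.imwrite("pics/crop0.png",cv2.resize(im[85:235,150:340],None,fx=4,fy=4,interpolation=cv2.INTER_CUBIC))
E
```

```text
[ 192  126   94   95 5352] [238.64480568 173.05605381]
hub circle [596.9079114   30.23165801 126.95540572] 266
hub px [[238.46477978 172.64030088]]
[275.33490566 114.54716981] 212 r 160.90314504242687 213.4911090085616 ang mean -0.5428336507306142 at rmax -0.4952118602085403 rmin -0.5432795931568557
[190.09848485 126.10606061] 132 r 166.6954414079938 209.72702823516366 ang mean 0.8228148977696863 at rmax 0.8480934878442881 rmin 0.8131134505480742
[298.0625 145.9375] 16 r 170.08594954199225 191.40890047288212 ang mean -1.1280294048789288 at rmax -1.17653241027539 rmin -1.0729139728850936
[223.14285714 162.07142857] 14 r 45.09980067334465 56.562909162037144 ang mean 0.9849865225208513 at rmax 0.9340908904084618 rmin 0.9674708820283002
[280.25       201.42857143] 56 r 131.22131042244814 148.16225686894822 ang mean -2.1560189153808365 at rmax -2.1408020417111318 rmin -2.203827495740962
[[200, 93], [264, 98], [289, 113], [330, 172], [277, 258], [147, 178]]
```

View pics/crop0.png

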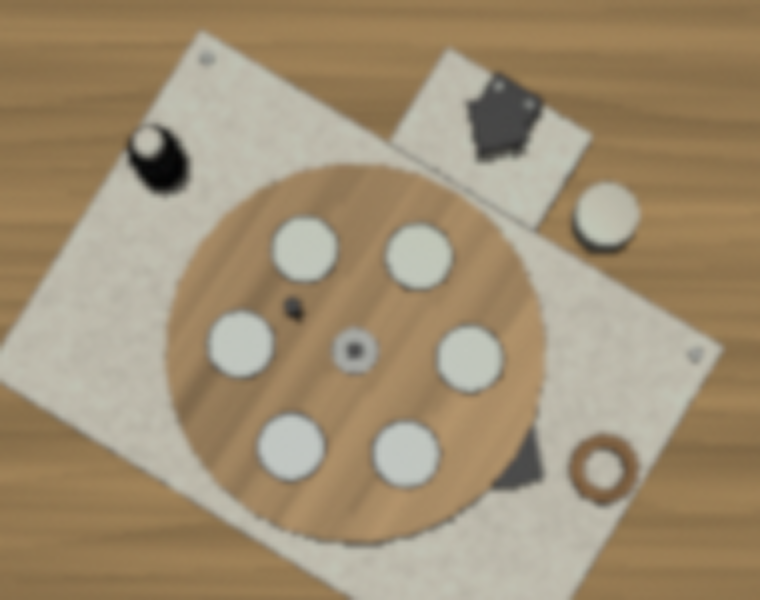

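Run:
```python
from h import *
im=cv2.imread("pics/top0.png")
hub=np.array([597,30.2])
p=ray("top",[[200,93],[330,172],[277,258],[147,178]],18)
for i,j,o in((3,0,0),(2,1,0),(1,0,-np.pi/2),(2,3,-np.pi/2)):
    d=p[j]-p[i]; print("yaw",np.arctan2(d[1],d[0])+o, np.hypot(*d))
print("plate centre->origin", [p.mean(0)], ray("top",[[238.5,172.5]],57))
# pointer tip / block in the scene view later; tab tip pixel
print("tab tip", ray("top",[[150+543/4,85+476/4]],52)-hub)
```

```text
yaw -0.5275621624266449 280.9645895139673
yaw -0.537165231369369 280.05955842349357
yaw -0.5317007370220062 426.02665562467865
yaw -0.5295586789215154 423.3344609903924
plate centre->origin [array([594.40134791,  31.41946489])] [[596.76716029  30.03936513]]
tab tip [[ -82.65392594 -129.47093765]]
```

Request:
{"op": "carry_out", "data": {
  "xyz": [
    [0.031,-0.023,0],
    [0.074,-0.054,0],
    [0.123,-0.091,0],
    [0.172,-0.127,0],
    [0.222,-0.163,0],
    [0.271,-0.2,0],
    [0.32,-0.236,0],
    [0.37,-0.272,0],
    [0.419,-0.309,0],
    [0.468,-0.345,0],
    [0.518,-0.381,0],
    [0.561,-0.413,0.02],
    [0.592,-0.436,0.05],
    [0.616,-0.454,0.085],
    [0.616,-0.454,0.085],
    [0.616,-0.454,0.085]
  ],
  "yaw": [0.03,0.06,0.09,0.12,0.15,0.18,0.21,0.24,0.27,0.3,0.33,0.36,0.374,0.374,0.374,0.374],
  "jaw": [0,0,0,0,0,0,0,0,0,0,0,0,0,0,0,0]
}}

```text
time_s: 2.1
tcp_pos: [645.2, 41.8, 121.3]
tcp_rot: [3.141, -0.001, -0.0]
force: [1.1, -0.0, 0.1]
opening: 0.006
```

Request:
{"op": "carry_out", "data": {
  "xyz": [
    [0,0,0.03],
    [0,0,0.058],
    [0,0,0.058],
    [-0.0007,-0.0024,0.058],
    [-0.0024,-0.0071,0.058],
    [-0.0058,-0.0138,0.058],
    [-0.0119,-0.0217,0.058],
    [-0.0223,-0.0302,0.058],
    [-0.0375,-0.0364,0.058],
    [-0.0574,-0.0368,0.058],
    [-0.0758,-0.0295,0.058],
    [-0.0818,-0.0249,0.058],
    [-0.0818,-0.0249,0.03],
    [-0.0818,-0.0249,-0.01],
    [-0.12,-0.005,-0.01],
    [-0.155,0.01,-0.01],
    [-0.1634,0.012,-0.01]
  ],
  "yaw": [0,0,0,0,0,0,0,0,0,0,0,0,0,0,0,0,0],
  "jaw": [0,0,0,0,0,0,0,0,0,0,0,0,0,0,0,0,0]
}}

```text
time_s: 4.22
tcp_pos: [480.4, 30.3, 130.3]
tcp_rot: [-3.141, 0.0, -0.001]
force: [0.8, -0.3, -0.2]
opening: 0.006
```

```bash
cat >> h.py <<'E'
hub=np.array([596.8,30.1]); YAW=-0.537
def look(tag,n=1):
    out=[]
    for k in range(n):
        t=read_state()["time_s"]
        for c in ("top","scene"):
            im=camera(c); cv2.imwrite(f"pics/{tag}_{k}_{c}.png",im[:,:,::-1]); out.append((t,c,im[:,:,::-1].copy())); t=read_state()["time_s"]
    return out
E
python3 - <<'E'
from h import *
print(read_state()["tcp_pos"])
fr=look("spin",4); print([round(f[0],3) for f in fr])
cv2.imwrite("pics/mont.png",np.vstack([np.hstack([fr[0][2][85:265,140:335],fr[6][2][85:265,140:335]]),np.hstack([fr[1][2][160:290,180:375],fr[7][2][160:290,180:375]])]).repeat(1.9.__int__(),0))
m=np.vstack([np.hstack([fr[0][2][85:265,140:335],fr[6][2][85:265,140:335]]),np.hstack([fr[1][2][160:290,180:375],fr[7][2][160:290,180:375]])])
cv2.imwrite("pics/mont.png",cv2.resize(m,None,fx=1.9,fy=1.9,interpolation=cv2.INTER_CUBIC))
E
```

```text
[480.39823164  30.31161347 130.28553053]
[4.225, 4.275, 4.325, 4.375, 4.425, 4.475, 4.525, 4.575]
```

View pics/mont.png

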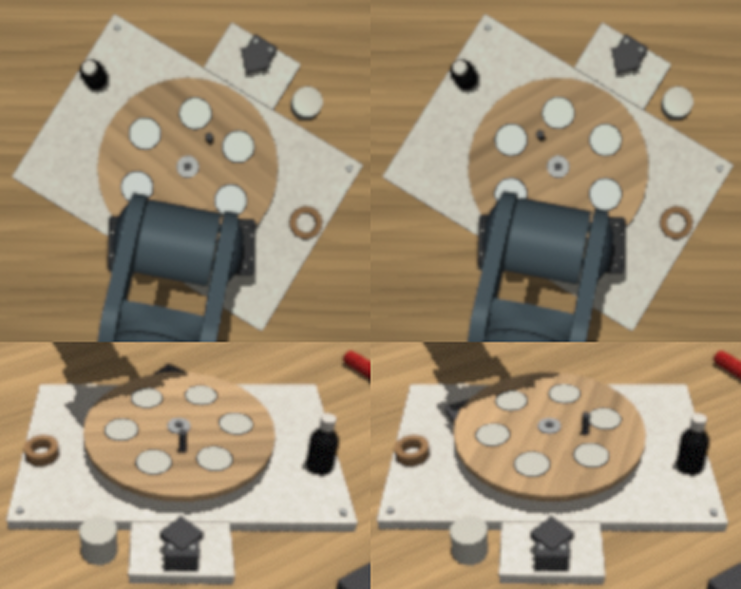

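The wheel spins anticlockwise at about 3.8 rad/s. In the top views the peg moves from (208,138) to (541,135) in the picture, which is about 1.14 rad in 0.3 s. The finger is clear, and the peg can be tracked in the top view.

Request:
{"op": "carry_out", "data": {
  "xyz": [
    [0,0,0.037],
    [0,0,0.074]
  ],
  "yaw": [0,0],
  "jaw": [0,0]
}}

```text
time_s: 4.88
tcp_pos: [482.7, 30.6, 56.0]
tcp_rot: [3.141, -0.002, 0.0]
force: [0.2, -0.2, -0.9]
opening: 0.004
```

```bash
cat >> h.py <<'E'
def peg(im):   # top view, BGR -> world angle of the peg, tab angle = peg - pi
    g=cv2.cvtColor(im,cv2.COLOR_BGR2HSV)[...,2]
    u,v=np.meshgrid(np.arange(512),np.arange(384)); p=ray("top",np.c_[u.ravel(),v.ravel()],69).reshape(384,512,2)-hub
    r=np.hypot(p[...,0],p[...,1]); m=((g<85)&(r>32)&(r<70)).astype(np.uint8)
    n,l,st,ce=cv2.connectedComponentsWithStats(m)
    c=[(st[i,4],i) for i in range(1,n) if 5<=st[i,4]<60 and abs(r[l==i].mean()-50)<8]
    if not c: return None
    i=max(c)[1]; w=p[l==i].mean(0); return np.arctan2(w[1],w[0]),np.hypot(*w),st[i,4]
E
python3 - <<'E'
from h import *
print(peg(cv2.imread("pics/top0.png")))
for k in range(4): print(peg(cv2.imread(f"pics/spin_{k}_top.png")))
print(read_state()["tcp_pos"])
T=[];A=[]
for k in range(50):
    t=read_state()["time_s"]; im=camera("top")[:,:,::-1].copy(); a=peg(im)
    if a is not None: T.append(t);A.append(a[0])
    print(round(t,3),None if a is None else np.round(a,3).tolist(),end=" ")
print(read_state()["tcp_pos"],read_state()["time_s"],read_state()["force"])
np.save("pk.npy",[T,A])
E
```

```text
(np.float64(1.0109008315462087), np.float64(48.95344390827173), np.int32(14))
(np.float64(-0.6688561564058813), np.float64(48.93167911225859), np.int32(13))
(np.float64(-0.24563629547075483), np.float64(48.95751741809616), np.int32(10))
(np.float64(0.15257161950563047), np.float64(49.03481922361638), np.int32(13))
(np.float64(0.5519529508331483), np.float64(48.04751332764344), np.int32(12))
[482.65057674  30.56626242  56.01873987]
4.875 [1.949, 49.71, 10.0] 4.925 [2.014, 50.069, 12.0] 4.975 [2.005, 50.308, 11.0] 5.025 [2.026, 49.568, 10.0] 5.075 [2.038, 49.634, 9.0] 5.125 [2.07, 49.432, 10.0] 5.175 [2.07, 49.432, 10.0] 5.225 [2.074, 49.816, 11.0] 5.275 [2.082, 50.042, 10.0] 5.325 [2.111, 49.675, 14.0] 5.375 [2.126, 49.95, 12.0] 5.425 [2.134, 50.179, 12.0] 5.475 [2.134, 50.179, 12.0] 5.525 [2.154, 50.267, 12.0] 5.575 [2.158, 49.958, 11.0] 5.625 [2.191, 49.882, 10.0] 5.675 [2.191, 49.882, 10.0] 5.725 [2.191, 49.882, 10.0] 5.775 [2.191, 49.882, 10.0] 5.825 [2.191, 49.882, 10.0] 5.875 [2.191, 49.882, 10.0] 5.925 [2.209, 49.529, 10.0] 5.975 [2.243, 49.874, 14.0] 6.025 [2.252, 50.068, 13.0] 6.075 [2.262, 49.986, 12.0] 6.125 [2.269, 49.742, 11.0] 6.175 [2.269, 49.742, 11.0] 6.225 [2.278, 50.059, 12.0] 6.275 [2.308, 51.04, 10.0] 6.325 [2.288, 50.485, 12.0] 6.375 [2.316, 50.755, 11.0] 6.425 [2.326, 50.669, 12.0] 6.475 [2.341, 50.384, 10.0] 6.525 [2.342, 50.003, 11.0] 6.575 [2.338, 49.696, 12.0] 6.625 [2.346, 49.481, 11.0] 6.675 [2.346, 49.481, 11.0] 6.725 [2.373, 49.817, 12.0] 6.775 [2.386, 50.355, 10.0] 6.825 [2.386, 50.355, 10.0] 6.875 [2.398, 50.33, 11.0] 6.925 [2.401, 50.62, 12.0] 6.975 [2.416, 50.393, 10.0] 7.025 [2.426, 50.248, 9.0] 7.075 [2.414, 49.695, 12.0] 7.125 [2.422, 49.511, 11.0] 7.175 [2.422, 49.511, 11.0] 7.225 [2.421, 49.078, 10.0] 7.275 [2.446, 50.94, 9.0] 7.325 [2.456, 51.085, 10.0] [481.62453727  30.50658729  56.44864712] 7.375 [-0.09176602  0.62280947 -0.29529657]
```

The quick descent overshot its 56 mm target, and the wheel lost nearly all its speed before it had made two free passes. I will flick it again with the same method, and come down slowly this time.

Request:
{"op": "carry_out", "data": {
  "xyz": [
    [0,0,-0.03],
    [0,0,-0.065],
    [0.035,-0.016,-0.068],
    [0.075,-0.035,-0.068],
    [0.101,-0.0478,-0.06],
    [0.101,-0.0478,-0.035],
    [0.101,-0.0478,-0.018],
    [0.101,-0.0478,-0.0075],
    [0.101,-0.0478,-0.0055],
    [0.0986,-0.047,-0.0055],
    [0.094,-0.0452,-0.0055],
    [0.0874,-0.0415,-0.0055],
    [0.0797,-0.0353,-0.0055],
    [0.072,-0.0255,-0.0055],
    [0.0663,-0.0117,-0.0055],
    [0.065,0.0042,-0.0055],
    [0.0689,0.0202,-0.0055],
    [0.0719,0.0259,-0.0055],
    [0.0719,0.0259,-0.035],
    [0.0719,0.0259,-0.07]
  ],
  "yaw": [0,0,0,0,0,0,0,0,0,0,0,0,0,0,0,0,0,0,0,0],
  "jaw": [0,0,0,0,0,0,0,0,0,0,0,0,0,0,0,0,0,0,0,0]
}}

```text
time_s: 9.88
tcp_pos: [553.1, 4.3, 126.4]
tcp_rot: [-3.141, 0.002, -0.001]
force: [0.8, 1.0, -0.7]
opening: 0.003
```

```bash
cat >> h.py <<'E'
def track(n,skip=0):
    T=[];A=[]
    for k in range(n):
        t=read_state()["time_s"]; im=camera("top")[:,:,::-1].copy(); a=peg(im)
        if a is not None: T.append(t);A.append(a[0])
    return T,A
E
python3 - <<'E'
from h import *
print(read_state()["tcp_pos"])
T,A=track(8); A=np.unwrap(A); print(np.round(T,3),np.round(A,3)); print(np.polyfit(T,A,1) if len(T)>1 else "")
E
```

```text
[553.12350048   4.31797723 126.36102717]
[] []
```

Request:
{"op": "carry_out", "data": {
  "xyz": [
    [-0.035,-0.013,0],
    [-0.065,-0.0235,0.005],
    [-0.0719,-0.0259,0.02],
    [-0.0719,-0.0259,0.04],
    [-0.0719,-0.0259,0.052],
    [-0.0719,-0.0259,0.056]
  ],
  "yaw": [0,0,0,0,0,0],
  "jaw": [0,0,0,0,0,0]
}}

```text
time_s: 11.02
tcp_pos: [481.3, 30.4, 69.2]
tcp_rot: [-3.141, 0.002, -0.001]
force: [-0.6, 0.3, 0.4]
opening: 0.002
```

Run:
```python
from h import *
print(read_state()["tcp_pos"])
T,A=track(24); A=np.unwrap(A); print(np.round(T,3),np.round(A,3)); print(np.polyfit(T,A,1) if len(T)>1 else "")
np.save("pk2.npy",[T,A]); print(read_state()["tcp_pos"],read_state()["time_s"])
```

```text
[481.33365372  30.38424345  69.17052979]
[11.025 11.075 11.275 11.325 11.375 11.425 11.475 11.525 11.575 11.625
 11.675 11.725 11.775 11.825 11.875 11.925 11.975 12.025 12.075 12.125
 12.175] [2.573 2.703 3.307 3.458 3.595 3.761 3.91  4.052 4.21  4.36  4.488 4.652
 4.797 4.946 5.104 5.238 5.381 5.539 5.692 5.837 5.987]
[  2.97565397 -30.24158604]
[481.63039717  30.50115336  70.439021  ] 12.225
```

Request:
{"op": "carry_out", "data": {
  "xyz": [
    [0,0,0.004],
    [0,0,0.008],
    [0,0,0.011],
    [0,0,0.013],
    [0,0,0.0145],
    [0,0,0.0155],
    [0,0,0.0155],
    [0,0,0.0155]
  ],
  "yaw": [0,0,0,0,0,0,0,0],
  "jaw": [0,0,0,0,0,0,0,0]
}}

```text
time_s: 13.22
tcp_pos: [481.7, 30.5, 55.0]
tcp_rot: [3.142, -0.0, -0.0]
force: [0.1, -0.3, -0.2]
opening: 0.007
```

Run:
```python
from h import *
print(read_state()["tcp_pos"],read_state()["time_s"])
T,A=track(22); A=np.unwrap(A); print(np.round(T,3)[::3],np.round(A,3)[::3]); p=np.polyfit(T,A,1)
t0,a0=np.load("pk2.npy"); a=A+2*np.pi*np.round((3*(np.mean(T)-np.mean(t0))*.99+a0.mean()-A.mean())/2/np.pi)
q=np.polyfit(np.r_[t0,T]-14,np.r_[a0,a],2); s=read_state()["time_s"]
print("local",p,"all",q,"resid",np.std(np.polyval(q,np.r_[t0,T]-14)-np.r_[a0,a]),"now",s,read_state()["tcp_pos"])
for k in range(1,5):
    g=np.pi-0.537+2*np.pi*k
    r=np.roots(q-np.r_[0,0,g]); r=r[np.isreal(r)].real+14; print(k,r)
```

```text
[481.71154803  30.47524874  55.04322169] 13.225
[13.225 13.475 13.625 13.775 13.925 14.075 14.225] [2.755 3.455 3.86  4.273 4.69  5.098 5.509]
local [  2.74124416 -33.48819701] all [-0.05183906  2.74883875 11.17841438] resid 0.011560356587664897 now 14.325 [481.63310702  30.49712663  54.95222358]
1 [67.84700769 13.17938881]
2 [65.5318219 15.4945746]
3 [62.97930428 18.04709222]
4 [60.09687285 20.92952365]
```

Run:
```python
from h import *
camera("top"); print(read_state()["time_s"])
```

```text
14.375
```

Request:
{"op": "carry_out", "data": {
  "xyz": [
    [0,0,0],
    [0,0,0],
    [0,0,0],
    [0,0,0],
    [0,0,0],
    [0,0,0],
    [0,0,0],
    [0,0,0],
    [0,0,0.0045],
    [0,0,0.0047],
    [0,0,0.005]
  ],
  "yaw": [0,0,0,0,0,0,0,0,0,0,0],
  "jaw": [0,0,0,0,0,0,0,0,0,0,0]
}}

```text
time_s: 15.75
tcp_pos: [482.3, 30.3, 52.1]
tcp_rot: [3.141, 0.001, 0.0]
force: [-7.6, 0.3, 18.4]
opening: 0.005
```

Run:
```python
from h import *
T,A=track(4); A=np.unwrap(A); s=read_state(); print(T,A,A-np.pi+.537,s["tcp_pos"],s["force"])
a=camera("top")[:,:,::-1]; b=camera("scene")[:,:,::-1]
cv2.imwrite("pics/stop1.png",np.hstack([cv2.resize(a[85:265,150:340],(400,379),interpolation=cv2.INTER_CUBIC),cv2.resize(b[165:295,185:375],(400,379),interpolation=cv2.INTER_CUBIC)]))
cv2.imwrite("pics/stop1_top.png",a);cv2.imwrite("pics/stop1_scene.png",b)
```

```text
[15.75, 15.8, 15.85, 15.9] [2.5636766 2.5636766 2.5636766 2.5636766] [-0.04091605 -0.04091605 -0.04091605 -0.04091605] [482.2304215   30.26695572  52.07815251] [-7.08809188  0.37906917 16.50201624]
```

View pics/stop1.png

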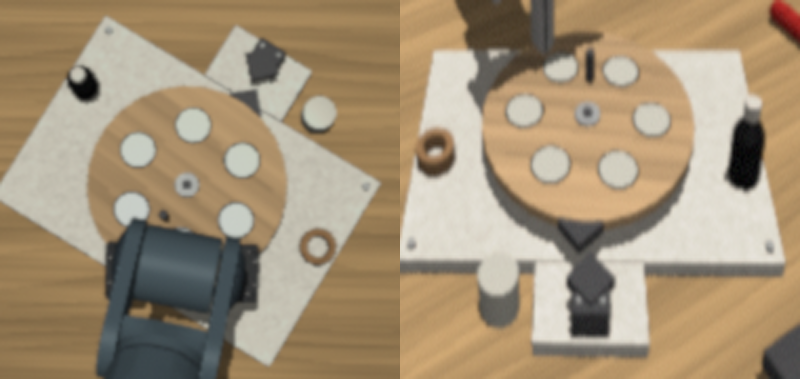

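The wheel has stopped almost on the pointer. In the scene crop the tab tip is near (581,248) and the pointer tip near (591,257), so the tab is slightly clockwise. I will measure the remainder.

Run:
```python
from h import *
for c in("top","scene"):
    im=cv2.imread(f"pics/stop1_{c}.png"); g=cv2.GaussianBlur(cv2.cvtColor(im,cv2.COLOR_BGR2GRAY),(3,3),0)
    u,v=np.meshgrid(np.arange(0,512,.25),np.arange(0,384,.25)); G=cv2.remap(im.max(2) ,u.astype(np.float32),v.astype(np.float32),cv2.INTER_LINEAR)
    p=ray(c,np.c_[u.ravel(),v.ravel()],52).reshape(*u.shape,2)-hub; r=np.hypot(p[...,0],p[...,1]); a=np.arctan2(p[...,1],p[...,0])
    for lo,hi,n in((136,140,"tab"),(140,144,"tab"),(144,148,"tab"),(148,152,"tab"),(163,167,"ptr"),(167,171,"ptr"),(171,175,"ptr")):
        for th in (85,):
            m=(G<th)&(r>lo)&(r<hi)&(abs(a+.54)<.25); 
            print(c,n,lo,hi,th,m.sum(),np.round([a[m].mean(),a[m].min(),a[m].max()],3) if m.any() else "")
cv2.imwrite("pics/tip.png",cv2.resize(cv2.imread("pics/stop1_scene.png")[225:285,245:310],None,fx=9,fy=9,interpolation=cv2.INTER_CUBIC))
```

```text
top tab 136 140 85 190 [-0.599 -0.693 -0.509]
top tab 140 144 85 123 [-0.598 -0.663 -0.537]
top tab 144 148 85 49 [-0.599 -0.629 -0.571]
top tab 148 152 85 0 
top ptr 163 167 85 101 [-0.549 -0.589 -0.502]
top ptr 167 171 85 166 [-0.546 -0.609 -0.484]
top ptr 171 175 85 221 [-0.55  -0.639 -0.471]
scene tab 136 140 85 446 [-0.6   -0.789 -0.411]
scene tab 140 144 85 464 [-0.598 -0.782 -0.415]
scene tab 144 148 85 424 [-0.597 -0.766 -0.427]
scene tab 148 152 85 362 [-0.595 -0.732 -0.457]
scene ptr 163 167 85 61 [-0.573 -0.623 -0.515]
scene ptr 167 171 85 71 [-0.534 -0.564 -0.51 ]
scene ptr 171 175 85 140 [-0.538 -0.58  -0.498]
```

View pics/tip.png

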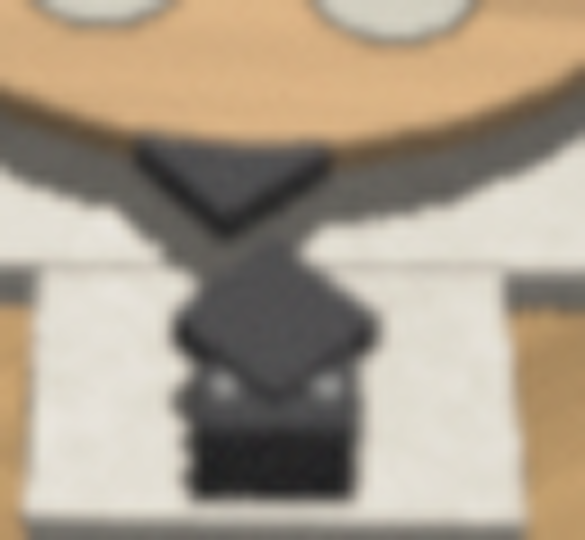

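Both views agree that the tab is about 0.053 rad short of the pointer (tab -0.598, pointer about -0.545). Keeping the finger pressed, I walk it about the axis by that amount.

Request:
{"op": "carry_out", "data": {
  "xyz": [
    [0,0.0015,0],
    [0,0.003,0],
    [0.0001,0.0045,0],
    [0.0002,0.0061,0],
    [0.0002,0.0061,0],
    [0.0002,0.0061,0]
  ],
  "yaw": [-0.013,-0.026,-0.04,-0.053,-0.053,-0.053],
  "jaw": [0,0,0,0,0,0]
}}

```text
time_s: 16.8
tcp_pos: [482.4, 24.0, 52.1]
tcp_rot: [3.141, 0.001, 0.053]
force: [-6.7, 0.3, 17.6]
opening: 0.008
```

Run:
```python
from h import *
s=read_state(); print(s["time_s"],s["tcp_pos"],s["force"])
for c in("top","scene"):
    im=camera(c)[:,:,::-1].copy(); cv2.imwrite(f"pics/stop2_{c}.png",im)
    u,v=np.meshgrid(np.arange(0,512,.25),np.arange(0,384,.25)); G=cv2.remap(im.max(2) ,u.astype(np.float32),v.astype(np.float32),cv2.INTER_LINEAR)
    p=ray(c,np.c_[u.ravel(),v.ravel()],52).reshape(*u.shape,2)-hub; r=np.hypot(p[...,0],p[...,1]); a=np.arctan2(p[...,1],p[...,0])
    for lo,hi,n in((136,140,"tab"),(140,144,"tab"),(144,148,"tab"),(163,167,"ptr"),(167,171,"ptr"),(171,175,"ptr")):
        m=(G<85)&(r>lo)&(r<hi)&(abs(a+.54)<.25); print(c,n,lo,m.sum(),np.round(a[m].mean(),3))
cv2.imwrite("pics/tip2.png",cv2.resize(cv2.imread("pics/stop2_scene.png")[165:290,185:375],None,fx=4,fy=4,interpolation=cv2.INTER_CUBIC))
```

```text
16.8 [482.38412435  24.00463617  52.07738724] [-6.69959484  0.34608318 17.57307284]
top tab 136 198 -0.543
top tab 140 119 -0.542
top tab 144 54 -0.543
top ptr 163 101 -0.549
top ptr 167 165 -0.546
top ptr 171 220 -0.55
scene tab 136 449 -0.547
scene tab 140 464 -0.548
scene tab 144 428 -0.549
scene ptr 163 98 -0.539
scene ptr 167 92 -0.531
scene ptr 171 158 -0.534
```

View pics/tip2.png

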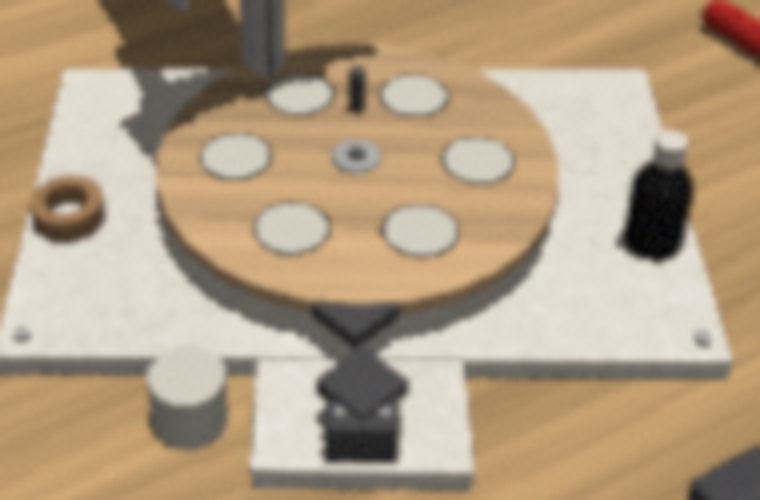

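The tab tip (355,340) and the pointer tip (362,348) now face each other. The top view puts the tab at +0.005 rad and the scene view at about -0.013 rad, so they disagree only slightly around zero. The finger still presses with about 17 N, so I hand the job in.

Run:
```python
from h import *
print(close_job(), read_state()["time_s"])
```

```text
the job is handed in; nothing more can be done
the job is handed in; nothing more can be done
```

The wheel now stands with its tab at the pointer, held there by the shut fingertip pressing at about 17 N. I handed the job in at about 17 s, within the 35 s limit.

- **First spin, spoiled:** I flicked the wheel to about 3.8 rad/s anticlockwise. My quick descent to the hover height then overshot and evidently touched the wheel, which dropped to under 1 rad/s before it had made two free passes.
- **Second spin:** I flicked it again to about 3 rad/s and took the finger away. Camera tracking puts the tab past the pointer on its own at about 11.0 s and 13.2 s.
- **Braking:** I braked with the fingertip on the plain outer band as the tab came round for the third time. It stopped about 0.05 rad short, and I closed that by moving the pressed finger about the axis by the same angle.
- **Last check:** the top view shows the tab about 0.005 rad past the pointer. The scene view shows it about 0.013 rad short. They disagree slightly, and both are close to zero.
- **Other objects:** the tape roll, bottle and blank stack look undisturbed in the last picture. I did not measure them.

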